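# Shut the colour reference case

## Robot

A 6-joint arm with a two-finger parallel gripper is mounted at the origin on the work surface. World frame = base frame: x ahead of the robot, y to its left, z up, the work surface at z = 0. Lengths are in m, angles in rad, forces in N, time in s.
With the tool pointing down it reaches from about 0.35 to 0.975 m from the base axis. Payload 7.1 kg.
Tool frame: the origin (TCP) lies between the finger pads; the fingertips stand 14 mm ahead of it and the grasp point (between the pads) lies 5 mm behind it; z points along the fingers, y is the direction in which the jaws open and shut (so a half turn about z gives the same grasp; the last joint's range is limited). The gripper opens to 88 mm and grips with 3 to 60 N. Pads are 20 mm wide; open, the fingers measure 115 mm over their backs; the gripper's body (75 mm by 178 mm) begins 61 mm behind the grasp point.
Start: joints at [1.112, 0.423, 1.63, -0, 1.089, -0.019], TCP at [0.266, 0.566, 0.237] pointing down, gripper open.
Joint ranges: [-3, 3], [-0.9, 2.11], [0.09, 2.58], [-1.31, 4.45], [0.11, 2.69], [-2.54, 2.54]. Speed limits (rad/s): [2.39, 2.39, 3.01, 3.14, 3.14, 3.14].

## Interface

Orientations are given as a unit quaternion [w, x, y, z].
In Python, from station import state, read_camera, finish_job gives the robot as it stands.
- The arm moves only by the shell command python3 -m inch 'ROWS' [OPENING]. ROWS is JSON, a list of rows, each an object with "xyz": the shift along the world's x, y, z in cm, a list of three; "twist": the turn, a rotation vector about the world's x, y, z in degrees, a list of three. A call has 1 to 5 rows; each row is the pose to reach, as a shift and turn from the pose commanded when the call began; what a row does not reach only later rows make up. A row lasts 1/12 s, in which the tool goes at most 41.7 mm and 7.16 degrees, less where a joint would pass 70% of its speed; a pose out of reach is approached as far as the arm can. A call with a gripper value outside its range is refused whole. OPENING is the finger opening in cm, from 0 to 8.78, set as the call begins (- or left out, the last holds). The fingers move at their own pace and stop on an object; the grip force is fixed at half the most. Time passes only in rows, so rows that repeat a pose let the fingers close. It gives the time, the measured TCP pose, the force and the opening at its end, in the units of the state.
- state(): the state, without advancing time (a new reading comes with each control period).
- read_camera(name): name is "scene" or "top"; returns a dict with "color" (400x640x3 uint8, red, green, blue), "range_z" (400x640 float32, m along the optical axis (not along the pixel's ray), 0 where there is no reading), "fovy" (degrees; the focal length in pixels is half the picture's height over the tangent of half this angle, whatever the lens; pixels are square), "cx", "cy" (the principal point, pixels), "R" (3x3) and "t" (3): a world point X has camera coordinates R X + t. Camera axes: x right, y down, z forward; pixel columns grow to the right and rows downward; lengths in m; the calibration is good to about 2 mm. A picture is of the moment at which its call begins.
- finish_job(): hands the job in, once; it reports no verdict.
The state is a dict: "t": time; "joints": joint angles; "joint_velocities": joint speeds; "effort": joint torques, N m; "tcp_pos": TCP position; "eef_rot": TCP orientation; "force": force on the tool from outside, world axes, zero at the start; "moment": the same for the moment, N m; "finger_gap": finger opening in m.
Only numpy, scipy, OpenCV 4.12 (cv2) and the standard library are available. Lean on these libraries where they do the work, as an engineer would, in place of code of your own. Each camera call takes 0.05 s, during which the arm holds its last target. There are 200 camera calls.

## Task

The colour reference case stands open. Using only the fingertips, push its sprung grey flap over from the outside and press it down flat, then push it by its black step until the yellow tongue is tucked fully home beneath the orange lip, so that the case stays shut when you let go. Push gently, never pinch the flap or touch its lining inside, and leave the gauge, the tape roll and the mug where they are.

Things in the scene. Friction and masses are not known exactly. Their poses are not given: they have to be found in the camera images.
- case: Blue open case of painted colour samples, fixed to the bench: 180 mm (its x) by 150 mm (its y), rim 45 mm above the bench. Origin: centre of its underside, at bench level; z up. Its +x points level from the hinge end to the lip end; its yaw varies.
- lip: Orange retaining lip, fixed across the lip end of the case: 150 mm wide (case y), from case x = +59 to +90 mm, underside 53 mm and top 59 mm above the bench, open towards the hinge end. Origin: centre of its underside.
- lip_edge (a point): Middle of the lower front edge of the orange lip, under which the tongue goes: case x = +59 mm, y = 0, 53 mm above the bench.
- hinge_line (a point): Middle of the flap's hinge pin: case y = 0, 48 mm above the bench, case x = -82 mm when drawn fully back. The pin lies along the case's y; pin and flap together slide along the case's x in slots (carrier).
- flap (a joint): Angle of the flap on its pin, rad: 0 = flat over the case, pointing to the lip (hard stop), pi/2 = straight up, 1.75 = leaning back, fully open. Sprung and a little stiff: it stays where it starts (1.2 to 1.65), but let go flat and untucked it springs up to about 0.8. Holding it flat takes about 2 N at the step.
- carrier (a joint): How far pin and flap have slid towards the lip, m: 0 = drawn back, 0.020 = fully home (hard stop). Starts at 0 to 0.003, stays where left, takes 3 to 4 N to slide. Flap flat: at 0 the tongue's edge is 6 mm short of the lip, at 0.020 it is 14 mm beneath it. If slid while raised, the tongue strikes the lip.
- step_foot (a point): Foot of the black step on the flap's outer face (upper face when flat), mid-width, 88 mm from the pin. Step 90 mm wide, 9 mm high, steep face towards the pin, sloping down beyond it to the tongue. Between pin and step the board is plain: a fingertip can press there and push against the step. x axis: from pin to tongue; z: out of the outer face.
- tongue_edge (a point): Middle of the flap's free edge, 135 mm from the pin. The flap is a grey board 4 mm thick and 134 mm wide, its mid-plane through the pin; the last 23 mm are a yellow tongue 100 mm wide. Flat, it passes 3 mm below the lip; once tucked, the spring lifts it against the lip (flap about 0.03 rad).
- lining: Thin grey lining on the flap's inside face (underneath when flat), 85 by 100 mm, turning with the flap; origin on the hinge pin. Not to be touched.
- gauge: Black hand-held paint gauge lying on the bench, loose, about 120 by 58 by 29 mm; origin: centre of its underside. Not to be moved.
- tape: Yellow roll of masking tape lying flat, loose, 96 mm across, 25 mm high; origin: centre of its underside. Not to be moved.
- mug: White mug, loose, 80 mm across, 90 mm high, handle to one side; origin: centre of its underside. Not to be moved.
Not all that is in view belongs to the job. There is more than one size of the case; the job needs the larger.

How it is judged:
By the outcome, as a careful person would: the job done as asked, in the order asked, and still so for the second after the job is handed in, with the robot touching nothing.
It also fails if it takes over 40 s, if anything falls off the work surface, if the arm or the gripper's body presses on something with over 40 N, if the wrist force passes 120 N, or if a joint passes its speed limit or range.

## Working session

There is one attempt and no reset: what is moved stays moved. The work goes in short steps, Python scripts to look and compute and a shell command to move; the robot and the scene stay as the last step left them, time stands still between calls to the robot, and variables do not carry over. Pictures are saved under pics/ and viewed, about 8 in all and at most 12, crops included, and the job is handed in when it is done.

```bash
ls; mkdir -p pics; cat > h.py <<'E'
import numpy as np, cv2
from station import state, read_camera, finish_job
def cam(n):
    c=read_camera(n); c['f']=200/np.tan(np.radians(c['fovy'])/2); return c
def save(c,name,crop=None,k=1):
    im=c['color'][:,:,::-1]
    if crop: x0,y0,x1,y1=crop; im=im[y0:y1,x0:x1]
    cv2.imwrite('pics/'+name,cv2.resize(im,None,fx=k,fy=k,interpolation=cv2.INTER_CUBIC))
def cloud(c):
    v,u=np.mgrid[0:400,0:640]; z=c['range_z']
    P=np.stack([(u-c['cx'])/c['f']*z,(v-c['cy'])/c['f']*z,z],-1)
    return (P-c['t'])@c['R']
def proj(c,X):
    p=np.asarray(X)@c['R'].T+c['t']; return p[...,:2]/p[...,2:]*c['f']+[c['cx'],c['cy']]
E
python3 - <<'E'
from h import *
for n in('scene','top'):
    c=cam(n); save(c,n+'1.png'); print(n,c['fovy'],c['R'].round(3).tolist(),c['t'].round(3)); np.savez('/tmp/'+n,**c)
print(state())
E
```

```text
pics
scene 52.90440543875752 [[-0.523, 0.852, 0.017], [0.678, 0.428, -0.598], [-0.517, -0.301, -0.801]] [ 0.281 -0.409  1.347]
top 45.02379021726783 [[-0.01, -1.0, 0.005], [-0.993, 0.009, -0.122], [0.122, -0.006, -0.993]] [0.058 0.613 0.978]
{'t': 0.1, 'joints': array([ 1.11202536e+00,  4.23762608e-01,  1.63061031e+00, -2.94411750e-05,
        1.08857404e+00, -1.89993596e-02]), 'joint_velocities': array([-2.61517569e-05, -1.18452504e-03, -2.95552082e-03, -1.57839234e-03,
       -3.62469252e-04, -2.43681982e-04]), 'effort': array([-1.15542571e-04, -5.45617962e+01, -2.74325198e+01,  6.44352240e-02,
        1.88091741e-02, -1.16736726e-05]), 'tcp_pos': array([0.26585482, 0.56511014, 0.23598182]), 'eef_rot': array([-1.47559979e-04,  2.18111454e-01,  9.75923632e-01, -6.61005903e-04]), 'force': array([ 0.8139028 , -0.05073238,  0.65751215]), 'moment': array([ 0.0040964 , -0.01185511,  0.05905976]), 'finger_gap': 0.08778176740197827}
```

View pics/scene1.png

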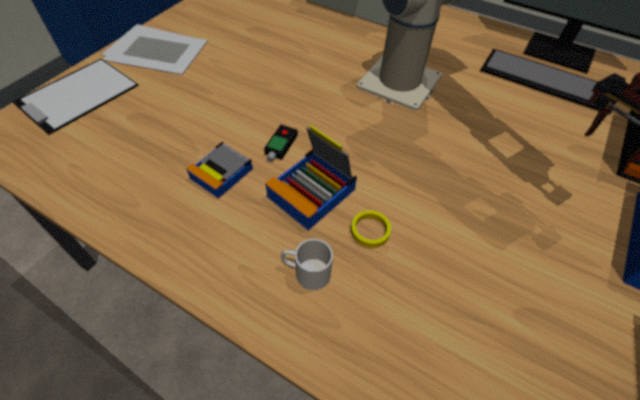

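View pics/top1.png

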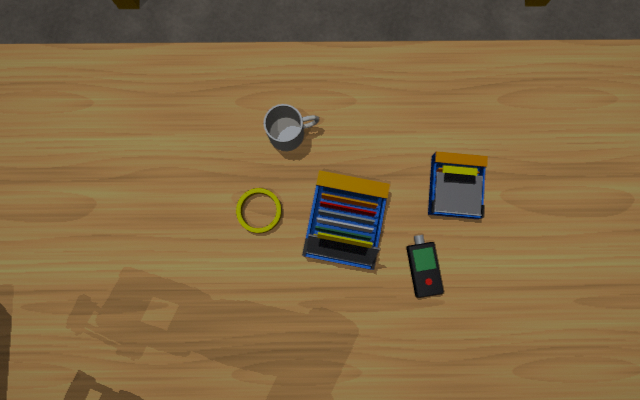

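The scene view shows an open blue case at (312,180) and a smaller, shut one at (220,168). In the top view they are at (347,220) and (458,187). The open, larger one fits the description. The gauge is at (425,270), the tape at (259,211) and the mug at (285,127), all in the top view. Next I measure.

```bash
cat > m.py <<'E'
from h import *
def ray(c,uv,z):
    uv=np.atleast_2d(uv).astype(float); d=np.c_[(uv-[c['cx'],c['cy']])/c['f'],np.ones(len(uv))]@c['R']; o=-c['R'].T@c['t']
    return o+d*((z-o[2])/d[:,2])[:,None]
E
python3 - <<'E'
from m import *
T=dict(np.load('/tmp/top.npz')); S=dict(np.load('/tmp/scene.npz'))
for nm,c,box in(('top',T,(300,160,400,280)),('scene',S,(255,120,365,235))):
    hsv=cv2.cvtColor(c['color'],cv2.COLOR_RGB2HSV); x0,y0,x1,y1=box
    m=np.zeros((400,640),np.uint8); m[y0:y1,x0:x1]=1
    P=cloud(c)
    o=((hsv[...,0]>9)&(hsv[...,0]<22)&(hsv[...,1]>215)&(hsv[...,2]>130)&(m>0)).astype(np.uint8)
    k,l,st,_=cv2.connectedComponentsWithStats(o); i=1+st[1:,4].argmax(); o=(l==i)
    pts=np.argwhere(o)[:,::-1].astype(np.float32)
    W=ray(c,pts,.059); r=cv2.minAreaRect((W[:,:2]*1000).astype(np.float32)); print(nm,'lip rect mm',r,len(pts),'z',np.percentile(P[o][:,2],[10,50,90]))
    b=(hsv[...,0]>100)&(hsv[...,0]<130)&(hsv[...,1]>150)&(m>0)
    print(' blue z',np.percentile(P[b][:,2],[10,50,90]) ,b.sum())
    # flap: points above 65 mm
    f=(P[...,2]>.065)&(m>0)&(c['range_z']>0); Q=P[f]; print(' flap n',len(Q),Q.min(0).round(3),Q.max(0).round(3))
    np.save('/tmp/flap_'+nm,Q)
    ms=P[(m>0)&(c['range_z']>0)]
save(S,'s_crop.png',(180,110,400,300),3); save(T,'t_crop.png',(220,90,500,310),2.8)
for nm,box in(('gauge',(400,230,450,305)),('tape',(230,180,290,240)),('mug',(255,95,325,160))):
    x0,y0,x1,y1=box;P=cloud(T)[y0:y1,x0:x1].reshape(-1,3);P=P[P[:,2]>.012];print(nm,P.min(0).round(3),P.max(0).round(3))
E
```

```text
top lip rect mm ((624.6957397460938, -60.533363342285156), (48.606075286865234, 29.481365203857422), 78.04598999023438) 222 z [0.05638616 0.05853566 0.06080898]
 blue z [0.00384394 0.00745392 0.04536341] 1886
 flap n 1366 [ 0.474 -0.051  0.065] [0.53  0.083 0.183]
scene lip rect mm ((633.51220703125, -9.61614990234375), (146.89256286621094, 34.95976638793945), 78.75699615478516) 641 z [0.05663957 0.05937275 0.0612021 ]
 blue z [0.01395377 0.02927022 0.04418302] 1171
 flap n 925 [ 0.477 -0.051  0.065] [0.531 0.084 0.181]
gauge [ 0.4   -0.198  0.012] [0.529 0.058 1.045]
tape [0.49  0.058 0.012] [0.633 0.235 1.045]
mug [0.49  0.057 0.012] [0.797 0.169 1.045]
```

View pics/s_crop.png

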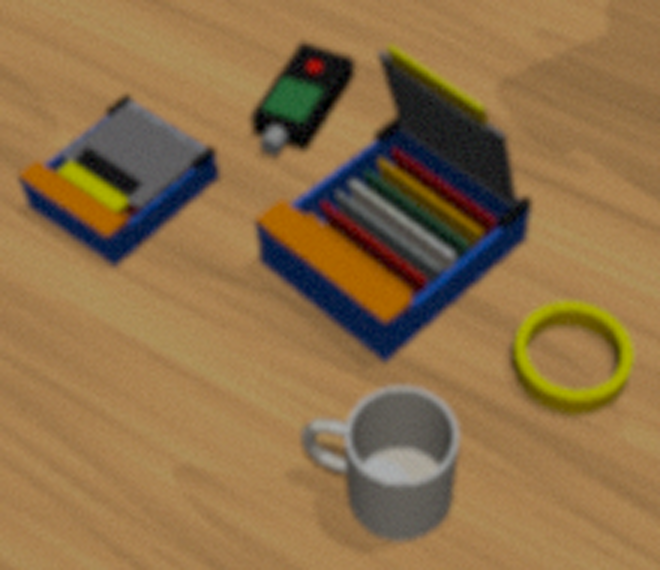

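The enlarged crop confirms it. The large open case, with its lip at (340,260) in the crop, has its raised flap on the robot's side. The small case at (120,180) is already shut, so it's the decoy.

```bash
python3 - <<'E'
from m import *
T=dict(np.load('/tmp/top.npz')); S=dict(np.load('/tmp/scene.npz'))
L=[]
for nm,c,box in(('top',T,(300,160,400,280)),('scene',S,(255,120,365,235))):
    hsv=cv2.cvtColor(c['color'],cv2.COLOR_RGB2HSV); x0,y0,x1,y1=box
    m=np.zeros((400,640),bool); m[y0:y1,x0:x1]=1
    P=cloud(c)
    o=(m&(hsv[...,0]>8)&(hsv[...,0]<22)&(hsv[...,1]>150)&(P[...,2]>.05)&(P[...,2]<.066)).astype(np.uint8)
    k,l,st,_=cv2.connectedComponentsWithStats(o); o=l==1+st[1:,4].argmax()
    W=ray(c,np.argwhere(o)[:,::-1],.059); r=cv2.minAreaRect((W[:,:2]*1000).astype(np.float32)); print(nm,r,o.sum())
    (cx,cy),(w,h),a=r; 
    if w<h: a-=90   # direction of long side
    yaw=np.radians(a-90 if a>0 else a+90); ex=np.array([np.cos(yaw),np.sin(yaw)]); ey=np.array([-ex[1],ex[0]])
    O=np.array([cx,cy])/1000-.0745*ex; print(' yaw',np.degrees(yaw),'case O',O)
    Q=np.load('/tmp/flap_'+nm+'.npy'); q=np.c_[(Q[:,:2]-O)@ex,(Q[:,:2]-O)@ey,Q[:,2]]
    print(' flap case y range',np.percentile(q[:,1],[1,99]).round(3))
    A=np.polyfit(q[:,2],q[:,0],1); print(' x at z=.048',np.polyval(A,.048),'angle',np.pi/2+np.arctan(A[0]), 'resid',np.std(q[:,0]-np.polyval(A,q[:,2])),'ztop',np.percentile(q[:,2],99))
for nm,box,z in(('gauge',(400,230,450,305),.02),('tape',(230,180,290,240),.018),('mug',(255,95,325,160),.03)):
    x0,y0,x1,y1=box;P=cloud(T)[y0:y1,x0:x1].reshape(-1,3);P=P[(P[:,2]>z)&(P[:,2]<.15)];print(nm,np.percentile(P,[2,98],axis=0).round(3).tolist())
E
```

```text
top ((624.0247802734375, -61.01364517211914), (49.07807922363281, 31.554672241210938), 79.88845825195312) 251
 yaw -10.111541748046875 case O [ 0.55068193 -0.04793405]
 flap case y range [-0.011  0.119]
 x at z=.048 -0.0804192724024438 angle 1.8371981240985014 resid 0.0030930078509017753 ztop 0.17958269426318046
scene ((635.9521484375, -10.896537780761719), (152.31068420410156, 33.30366897583008), 78.98045349121094) 662
 yaw -11.019546508789062 case O [0.56282578 0.00334368]
 flap case y range [-0.064  0.068]
 x at z=.048 -0.07586455244306511 angle 1.8245343917453578 resid 0.0014144178328908156 ztop 0.17961419894845607
gauge [[0.405, -0.193, 0.022], [0.521, -0.132, 0.032]]
tape [[0.541, 0.142, 0.019], [0.63, 0.233, 0.028]]
mug [[0.718, 0.063, 0.032], [0.794, 0.167, 0.091]]
```

```bash
python3 -m inch '[{"xyz":[1,-3,0],"twist":[0,0,3]},{"xyz":[2,-6,0],"twist":[0,0,6]},{"xyz":[3,-9,0],"twist":[0,0,9]},{"xyz":[4,-12,0],"twist":[0,0,12]},{"xyz":[5,-15,0],"twist":[0,0,14]}]' 0; python3 -m inch '[{"xyz":[1.1,-3.2,0],"twist":[0,0,0]},{"xyz":[2.2,-6.4,0],"twist":[0,0,0]},{"xyz":[3.4,-9.6,0],"twist":[0,0,0]},{"xyz":[4.5,-12.8,0],"twist":[0,0,0]},{"xyz":[5.6,-16,0],"twist":[0,0,0]}]'
```

```text
t: 0.52
tcp_pos: [0.316, 0.414, 0.2363]
eef_rot: [-0.0, 0.096, 0.995, -0.0]
force: [0.1, -0.2, -0.8]
finger_gap: 0.058
t: 0.93
tcp_pos: [0.3721, 0.2539, 0.2365]
eef_rot: [-0.0, 0.097, 0.995, -0.0]
force: [0.7, 0.1, 0.3]
finger_gap: 0.0246
```

```bash
python3 -m inch '[{"xyz":[0.9,-3,0],"twist":[0,0,0]},{"xyz":[1.9,-6,0],"twist":[0,0,0]},{"xyz":[3,-9,0],"twist":[0,0,0]},{"xyz":[4,-12,0],"twist":[0,0,0]},{"xyz":[5,-15,0],"twist":[0,0,0]}]'; python3 -m inch '[{"xyz":[1.3,-3,-1],"twist":[0,0,0]},{"xyz":[2.4,-5.6,-3.5],"twist":[0,0,0]},{"xyz":[3.3,-7.8,-6.5],"twist":[0,0,0]},{"xyz":[3.3,-7.8,-9],"twist":[0,0,0]},{"xyz":[3.3,-7.8,-10],"twist":[0,0,0]}]'
python3 - <<'E'
from h import *
c=cam('scene');save(c,'s2.png',(240,60,420,240),3.3);print(state()['tcp_pos'],state()['force'])
E
```

```text
t: 1.35
tcp_pos: [0.4221, 0.104, 0.2366]
eef_rot: [-0.0, 0.098, 0.995, -0.0]
force: [1.1, -0.0, 1.1]
finger_gap: 0.0006
t: 1.77
tcp_pos: [0.4534, 0.0262, 0.1339]
eef_rot: [-0.002, 0.099, 0.995, -0.0]
force: [-1.0, -0.1, 0.9]
finger_gap: 0.0005
[0.45271345 0.02693448 0.13340568] [-0.13620428  0.04392643 -1.41835976]
```

View pics/s2.png

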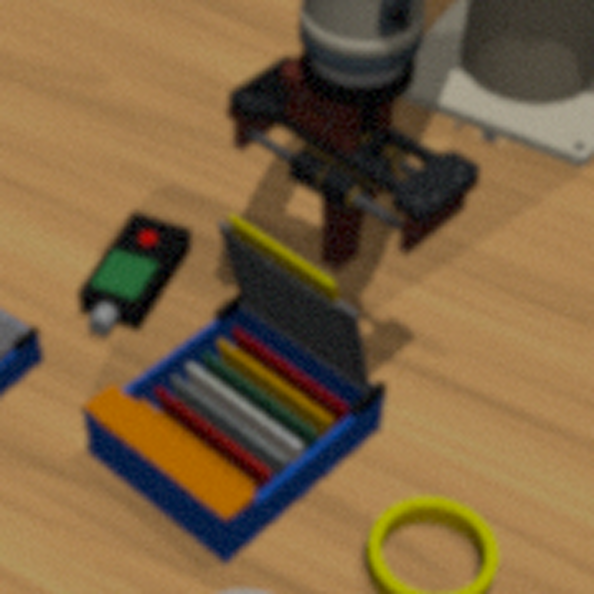

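The gripper is shut and poised on the outside of the flap: fingertips at about (340,255) in the crop, flap top edge at (290,255). I start pushing now.

```bash
python3 -m inch '[{"xyz":[2,-0.4,0.3],"twist":[0,0,0]},{"xyz":[3.5,-0.7,0.3],"twist":[0,0,0]},{"xyz":[4.5,-0.9,0.2],"twist":[0,0,0]},{"xyz":[5,-1,0],"twist":[0,0,0]},{"xyz":[5.5,-1.1,-0.2],"twist":[0,0,0]}]' 0
python3 -m inch '[{"xyz":[0.3,-0.05,-0.2],"twist":[0,0,0]},{"xyz":[0.6,-0.1,-0.4],"twist":[0,0,0]},{"xyz":[0.9,-0.2,-0.6],"twist":[0,0,0]},{"xyz":[1.2,-0.2,-0.8],"twist":[0,0,0]},{"xyz":[1.2,-0.2,-0.8],"twist":[0,0,0]}]' 0
cat > cf.py <<'E'
from m import *
def flap(nm='scene',tag=None):
    c=cam(nm); P=cloud(c); O=np.array([.5628,.0045]); ex=np.array([.9816,-.1911]); ey=-ex[::-1]*[-1,1]; ey=np.array([.1911,.9816])
    q=np.dstack([(P[...,:2]-O)@ex,(P[...,:2]-O)@ey,P[...,2]])
    s=state(); p=s['tcp_pos'][:2]-O; print('TCP case',(p@ex).round(4),(p@ey).round(4),'tipz',(s['tcp_pos'][2]-.014).round(4),'F',s['force'].round(1),'t',s['t'])
    for a,b in((-.06,-.04),(.04,.06)):
        k=(c['range_z']>0)&(q[...,1]>a)&(q[...,1]<b)&(q[...,2]>.046)&(q[...,2]<.19)&(q[...,0]>-.075)&(q[...,0]<.058)
        z=q[k]; 
        if len(z)>10:
            d=z[:,[0,2]]; v=cv2.fitLine(d.astype(np.float32),cv2.DIST_HUBER,0,.001,.001).ravel(); th=np.arctan2(v[1],v[0])%np.pi; t=(d-v[2:])@v[:2]; print(nm,'strip',a,'n',len(z),'theta',th.round(3),'line z at x=-.08',(v[3]+(-.08-v[2])*v[1]/v[0]).round(4),'xmax',np.percentile(d[:,0],98).round(4))
    return c
E
python3 -c "
from cf import *
c=flap();save(c,'s3.png',(240,60,420,240),3.3)
flap('top')"
```

```text
t: 2.23
tcp_pos: [0.5103, 0.017, 0.1351]
eef_rot: [0.0, 0.097, 0.995, 0.0]
force: [0.1, -0.5, -0.9]
finger_gap: 0.0003
t: 2.65
tcp_pos: [0.5221, 0.0145, 0.1262]
eef_rot: [-0.0, 0.098, 0.995, -0.0]
force: [-0.6, 1.1, -0.3]
finger_gap: 0.0003
TCP case -0.0419 0.002 tipz 0.1124 F [ 0.6 -0.2  0.5] t 2.7
scene strip -0.06 n 24 theta 0.655 line z at x=-.08 0.0848 xmax 0.0576
scene strip 0.04 n 66 theta 0.865 line z at x=-.08 0.0517 xmax 0.0088
TCP case -0.0419 0.002 tipz 0.1125 F [0.1 0.4 0.4] t 2.75
top strip 0.04 n 22 theta 0.85 line z at x=-.08 0.0528 xmax 0.0308
```

```bash
python3 -m inch '[{"xyz":[0.5,-0.1,-0.8],"twist":[0,0,0]},{"xyz":[0.9,-0.2,-1.4],"twist":[0,0,0]},{"xyz":[1.4,-0.25,-2.0],"twist":[0,0,0]},{"xyz":[1.8,-0.35,-2.7],"twist":[0,0,0]},{"xyz":[2.0,-0.4,-3.1],"twist":[0,0,0]}]' 0
python3 -m inch '[{"xyz":[0.2,-0.05,-0.4],"twist":[0,0,0]},{"xyz":[0.4,-0.05,-0.8],"twist":[0,0,0]},{"xyz":[0.5,-0.1,-1.2],"twist":[0,0,0]},{"xyz":[0.5,-0.1,-1.5],"twist":[0,0,0]},{"xyz":[0.5,-0.1,-1.5],"twist":[0,0,0]}]' 0
python3 -c "
from cf import *
c=flap();save(c,'s3.png',(240,60,420,240),3.3)
flap('top')"
```

```text
t: 3.17
tcp_pos: [0.5427, 0.0103, 0.0946]
eef_rot: [-0.0, 0.098, 0.995, -0.0]
force: [0.4, 0.1, 1.7]
finger_gap: 0.0005
t: 3.58
tcp_pos: [0.5471, 0.0095, 0.0802]
eef_rot: [-0.0, 0.098, 0.995, -0.0]
force: [-0.4, 0.2, 0.4]
finger_gap: 0.0004
TCP case -0.0165 0.0019 tipz 0.0664 F [ 0.1 -1.3  1.2] t 3.6333
scene strip -0.06 n 250 theta 1.502 line z at x=-.08 -1.0567 xmax 0.0506
scene strip 0.04 n 378 theta 1.425 line z at x=-.08 -0.3809 xmax 0.0482
TCP case -0.0165 0.002 tipz 0.0666 F [-0.1 -0.5  1.2] t 3.6833
top strip -0.06 n 54 theta 1.542 line z at x=-.08 -1.0135 xmax -0.0444
top strip 0.04 n 21 theta 1.544 line z at x=-.08 -2.8093 xmax 0.023
```

View pics/s3.png

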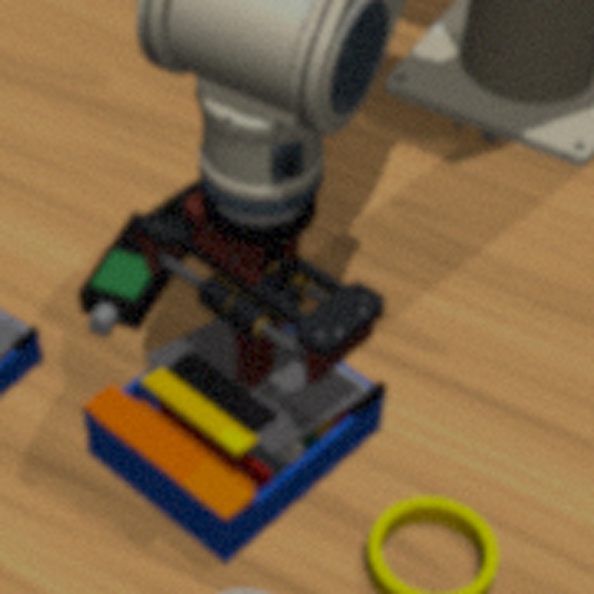

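The flap is now nearly down. The yellow tongue at (200,410) is clear of the orange lip, and the fingertips at (255,365) sit behind the black step. I continue down, watching the force.

```bash
python3 -m inch '[{"xyz":[0.05,0,-0.4],"twist":[0,0,0]},{"xyz":[0.1,0,-0.7],"twist":[0,0,0]},{"xyz":[0.1,0,-1.0],"twist":[0,0,0]},{"xyz":[0.1,0,-1.2],"twist":[0,0,0]},{"xyz":[0.1,0,-1.3],"twist":[0,0,0]}]' 0
python3 -m inch '[{"xyz":[0,0,-0.05],"twist":[0,0,0]},{"xyz":[0,0,-0.1],"twist":[0,0,0]},{"xyz":[0,0,-0.15],"twist":[0,0,0]},{"xyz":[0,0,-0.2],"twist":[0,0,0]},{"xyz":[0,0,-0.2],"twist":[0,0,0]}]' 0
cat >> cf.py <<'E'
def tongue(nm='scene'):
    c=cam(nm); P=cloud(c); hsv=cv2.cvtColor(c['color'],cv2.COLOR_RGB2HSV)
    O=np.array([.5628,.0045]); ex=np.array([.9816,-.1911]); ey=np.array([.1911,.9816])
    q=np.dstack([(P[...,:2]-O)@ex,(P[...,:2]-O)@ey,P[...,2]])
    k=(hsv[...,0]>24)&(hsv[...,0]<36)&(hsv[...,1]>150)&(abs(q[...,1])<.06)&(q[...,0]>-.02)&(q[...,0]<.08)&(q[...,2]>.04)
    print(nm,'yellow n',k.sum())
    if k.sum()>5: print(' x',np.percentile(q[k][:,0],[3,50,97]).round(4),'z',np.percentile(q[k][:,2],[5,50,95]).round(4),'y',np.percentile(q[k][:,1],[3,97]).round(3))
    b=(hsv[...,2]<60)&(abs(q[...,1])<.05)&(q[...,0]>-.02)&(q[...,0]<.06)&(q[...,2]>.04)&(q[...,2]<.075)
    if b.sum()>5: print(' black n',b.sum(),'x',np.percentile(q[b][:,0],[3,97]).round(4),'z',np.percentile(q[b][:,2],[5,95]).round(4))
    return c
E
python3 -c "
from cf import *
c=tongue(); flap()"
```

```text
t: 4.1
tcp_pos: [0.5484, 0.0095, 0.0675]
eef_rot: [0.0, 0.098, 0.995, 0.0]
force: [1.4, -0.7, 3.4]
finger_gap: 0.0004
t: 4.52
tcp_pos: [0.5482, 0.0095, 0.0657]
eef_rot: [0.0, 0.098, 0.995, 0.0]
force: [1.7, -0.9, 2.2]
finger_gap: 0.0005
scene yellow n 321
 x [0.0266 0.0421 0.0541] z [0.0509 0.0534 0.0565] y [-0.046  0.047]
 black n 519 x [-0.018   0.0301] z [0.0507 0.0653]
TCP case -0.0154 0.0021 tipz 0.0517 F [ 1.8 -0.7  2.4] t 4.6167
scene strip -0.06 n 261 theta 1.528 line z at x=-.08 -1.855 xmax 0.0512
scene strip 0.04 n 422 theta 1.434 line z at x=-.08 -0.4575 xmax 0.0494
```

```bash
python3 -m inch '[{"xyz":[0,0,-0.05],"twist":[0,0,0]},{"xyz":[0,0,-0.1],"twist":[0,0,0]},{"xyz":[0,0,-0.15],"twist":[0,0,0]},{"xyz":[0,0,-0.15],"twist":[0,0,0]}]' 0
python3 -m inch '[{"xyz":[0,0,-0.05],"twist":[0,0,0]},{"xyz":[0,0,-0.1],"twist":[0,0,0]},{"xyz":[0,0,-0.1],"twist":[0,0,0]}]' 0
python3 -c "
from cf import *
c=tongue(); flap()"
```

```text
t: 4.95
tcp_pos: [0.5482, 0.0095, 0.0642]
eef_rot: [0.0, 0.098, 0.995, 0.0]
force: [0.7, 0.2, 2.4]
finger_gap: 0.0003
t: 5.2
tcp_pos: [0.5482, 0.0095, 0.0635]
eef_rot: [0.0, 0.098, 0.995, 0.0]
force: [0.6, -0.4, 7.4]
finger_gap: 0.0004
scene yellow n 295
 x [0.0303 0.0412 0.0525] z [0.0476 0.05   0.0527] y [-0.046  0.047]
 black n 523 x [-0.0176  0.0303] z [0.0489 0.0652]
TCP case -0.0153 0.0022 tipz 0.0496 F [ 0.3 -0.6  7.6] t 5.3
scene strip -0.06 n 264 theta 1.568 line z at x=-.08 -35.423 xmax 0.05
scene strip 0.04 n 415 theta 1.357 line z at x=-.08 -0.2322 xmax 0.0477
```

```bash
python3 -m inch '[{"xyz":[0.2,-0.04,0.02],"twist":[0,0,0]},{"xyz":[0.4,-0.08,0.02],"twist":[0,0,0]},{"xyz":[0.6,-0.12,0.02],"twist":[0,0,0]},{"xyz":[0.8,-0.16,0.02],"twist":[0,0,0]},{"xyz":[0.9,-0.18,0.02],"twist":[0,0,0]}]' 0
python3 -c "
from cf import *
c=tongue(); flap()"
```

```text
t: 5.72
tcp_pos: [0.5558, 0.0079, 0.0634]
eef_rot: [-0.001, 0.098, 0.995, -0.0]
force: [-2.5, 1.5, 8.9]
finger_gap: 0.0005
scene yellow n 199
 x [0.0373 0.0451 0.0529] z [0.0479 0.0504 0.0533] y [-0.046  0.047]
 black n 569 x [-0.0161  0.0376] z [0.0487 0.0635]
TCP case -0.0074 0.002 tipz 0.0495 F [-2.5  1.2  7.9] t 5.8167
scene strip -0.06 n 256 theta 1.526 line z at x=-.08 -1.9569 xmax 0.0493
scene strip 0.04 n 417 theta 1.322 line z at x=-.08 -0.1934 xmax 0.0478
```

```bash
python3 -m inch '[{"xyz":[0,0,0.03],"twist":[0,0,0]},{"xyz":[0.2,-0.04,0.03],"twist":[0,0,0]},{"xyz":[0.4,-0.08,0.03],"twist":[0,0,0]},{"xyz":[0.6,-0.12,0.03],"twist":[0,0,0]},{"xyz":[0.8,-0.16,0.03],"twist":[0,0,0]}]' 0
python3 -c "
from cf import *
c=tongue(); flap();save(c,'s4.png',(240,60,420,240),3.3)"
```

```text
t: 6.23
tcp_pos: [0.5635, 0.0063, 0.0636]
eef_rot: [-0.002, 0.098, 0.995, -0.0]
force: [-3.7, 1.1, 7.0]
finger_gap: 0.0005
scene yellow n 90
 x [-0.0004  0.0491  0.0525] z [0.0482 0.0508 0.1597] y [-0.043  0.044]
 black n 598 x [-0.0143  0.0453] z [0.0488 0.0647]
TCP case 0.0008 0.0019 tipz 0.0496 F [-2.   1.2  7.2] t 6.3333
scene strip -0.06 n 246 theta 1.494 line z at x=-.08 -1.1788 xmax 0.0494
scene strip 0.04 n 424 theta 1.399 line z at x=-.08 -0.4087 xmax 0.0499
```

View pics/s4.png

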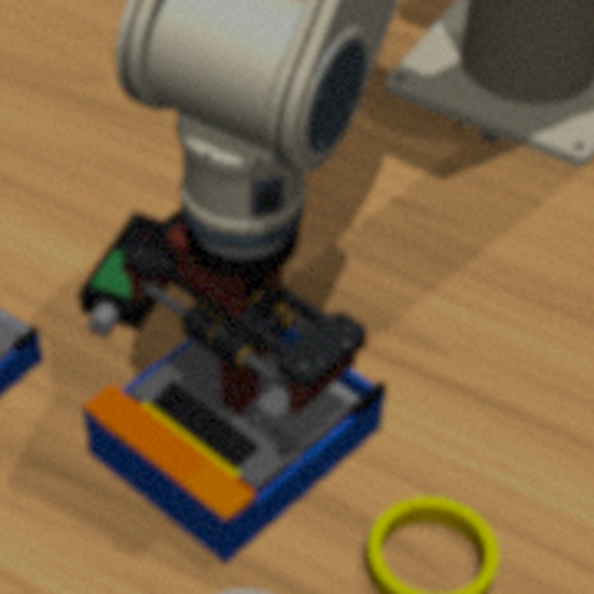

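The tongue is going under the lip: only a thin yellow strip is left, at about (190,435). The downward press may be carrying the flap along by friction. The lip now holds the tongue, so I ease the pressure and take up the gap to the step, to finish by pushing on the step.

```bash
python3 -m inch '[{"xyz":[0,0,0.2],"twist":[0,0,0]},{"xyz":[0,0,0.4],"twist":[0,0,0]},{"xyz":[0,0,0.4],"twist":[0,0,0]}]' 0
python3 -m inch '[{"xyz":[0.2,-0.04,0],"twist":[0,0,0]},{"xyz":[0.4,-0.08,0],"twist":[0,0,0]},{"xyz":[0.4,-0.08,0],"twist":[0,0,0]}]' 0
python3 -c "
from cf import *
c=tongue(); flap()"
```

```text
t: 6.58
tcp_pos: [0.5645, 0.0061, 0.0676]
eef_rot: [-0.001, 0.098, 0.995, -0.0]
force: [-1.0, 0.9, -0.2]
finger_gap: 0.0003
t: 6.83
tcp_pos: [0.5695, 0.0052, 0.0675]
eef_rot: [0.0, 0.098, 0.995, -0.0]
force: [0.7, -0.1, -0.6]
finger_gap: 0.0005
scene yellow n 106
 x [0.0069 0.0499 0.0544] z [0.0511 0.0538 0.126 ] y [-0.042  0.044]
 black n 570 x [-0.0127  0.0456] z [0.0509 0.0656]
TCP case 0.006 0.002 tipz 0.0535 F [ 0.1 -0.1  0.2] t 6.9333
scene strip -0.06 n 236 theta 1.478 line z at x=-.08 -0.9917 xmax 0.052
scene strip 0.04 n 423 theta 1.329 line z at x=-.08 -0.2381 xmax 0.0511
```

```bash
python3 -m inch '[{"xyz":[0.1,-0.02,0],"twist":[0,0,0]},{"xyz":[0.2,-0.04,0],"twist":[0,0,0]},{"xyz":[0.3,-0.06,0],"twist":[0,0,0]},{"xyz":[0.3,-0.06,0],"twist":[0,0,0]}]' 0
python3 -m inch '[{"xyz":[0.1,-0.02,0],"twist":[0,0,0]},{"xyz":[0.2,-0.04,0],"twist":[0,0,0]},{"xyz":[0.3,-0.06,0],"twist":[0,0,0]},{"xyz":[0.3,-0.06,0],"twist":[0,0,0]}]' 0
python3 -c "
from cf import *
c=tongue(); flap()"
```

```text
t: 7.27
tcp_pos: [0.5723, 0.0047, 0.0677]
eef_rot: [0.0, 0.098, 0.995, 0.0]
force: [-1.1, 0.1, -0.7]
finger_gap: 0.0005
t: 7.6
tcp_pos: [0.5753, 0.0041, 0.0677]
eef_rot: [0.0, 0.098, 0.995, -0.0]
force: [0.7, 0.5, 1.0]
finger_gap: 0.0008
scene yellow n 112
 x [0.0318 0.0501 0.0551] z [0.0516 0.0541 0.1515] y [-0.042  0.044]
 black n 535 x [-0.0117  0.0456] z [0.0507 0.0658]
TCP case 0.0121 0.002 tipz 0.0537 F [ 0.1 -0.5  0. ] t 7.7
scene strip -0.06 n 219 theta 1.468 line z at x=-.08 -0.9305 xmax 0.0511
scene strip 0.04 n 422 theta 1.234 line z at x=-.08 -0.1604 xmax 0.0504
```

```bash
python3 -m inch '[{"xyz":[0.1,-0.02,0],"twist":[0,0,0]},{"xyz":[0.2,-0.04,0],"twist":[0,0,0]},{"xyz":[0.2,-0.04,0],"twist":[0,0,0]}]' 0
python3 -m inch '[{"xyz":[0.1,-0.02,0],"twist":[0,0,0]},{"xyz":[0.2,-0.04,0],"twist":[0,0,0]},{"xyz":[0.2,-0.04,0],"twist":[0,0,0]}]' 0
python3 -c "
from cf import *
c=tongue(); flap()"
```

```text
t: 7.95
tcp_pos: [0.5766, 0.0038, 0.0676]
eef_rot: [-0.001, 0.098, 0.995, -0.0]
force: [-1.8, 1.1, 0.8]
finger_gap: 0.0005
t: 8.2
tcp_pos: [0.578, 0.0035, 0.0673]
eef_rot: [-0.001, 0.098, 0.995, -0.0]
force: [-4.5, 0.7, 0.1]
finger_gap: 0.0006
scene yellow n 74
 x [0.0278 0.0506 0.0545] z [0.0514 0.0535 0.1923] y [-0.041  0.042]
 black n 531 x [-0.0124  0.0476] z [0.0508 0.0653]
TCP case 0.0152 0.0019 tipz 0.0533 F [-5.   1.7  1.1] t 8.3
scene strip -0.06 n 211 theta 1.452 line z at x=-.08 -0.8091 xmax 0.0519
scene strip 0.04 n 427 theta 1.259 line z at x=-.08 -0.1776 xmax 0.0513
```

Now it is sliding by the step at about 4–5 N. I continue until the stop.

```bash
python3 -m inch '[{"xyz":[0.1,-0.02,0],"twist":[0,0,0]},{"xyz":[0.2,-0.04,0],"twist":[0,0,0]},{"xyz":[0.2,-0.04,0],"twist":[0,0,0]}]' 0
python3 -m inch '[{"xyz":[0.1,-0.02,0],"twist":[0,0,0]},{"xyz":[0.15,-0.03,0],"twist":[0,0,0]},{"xyz":[0.15,-0.03,0],"twist":[0,0,0]}]' 0
python3 -c "
from cf import *
c=tongue(); flap()"
```

```text
t: 8.55
tcp_pos: [0.5782, 0.0032, 0.0667]
eef_rot: [-0.003, 0.098, 0.995, -0.0]
force: [-8.1, 2.5, 0.8]
finger_gap: 0.0005
t: 8.8
tcp_pos: [0.5784, 0.0032, 0.0662]
eef_rot: [-0.004, 0.098, 0.995, -0.0]
force: [-10.8, 4.0, 0.1]
finger_gap: 0.0006
scene yellow n 51
 x [0.004  0.0501 0.0534] z [0.0497 0.053  0.1748] y [-0.044  0.042]
 black n 527 x [-0.0106  0.0475] z [0.0497 0.0677]
TCP case 0.0155 0.0016 tipz 0.0522 F [-10.6   4.1   0.9] t 8.9
scene strip -0.06 n 201 theta 1.457 line z at x=-.08 -0.867 xmax 0.0523
scene strip 0.04 n 429 theta 1.218 line z at x=-.08 -0.1518 xmax 0.0499
```

The tool stopped while the force rose from 5 to 11 N, which means a hard stop. The finger's front is at case x ≈ 0.0255, against 0.026 for the step foot when fully home. I back off and lift clear.

```bash
python3 -m inch '[{"xyz":[-0.4,0.08,0],"twist":[0,0,0]},{"xyz":[-0.9,0.17,0.1],"twist":[0,0,0]},{"xyz":[-1.2,0.2,0.8],"twist":[0,0,0]},{"xyz":[-1.6,0.3,2.5],"twist":[0,0,0]},{"xyz":[-2,0.4,5],"twist":[0,0,0]}]' 0
python3 -m inch '[{"xyz":[-3,0.6,3],"twist":[0,0,0]},{"xyz":[-6,1.2,5],"twist":[0,0,0]},{"xyz":[-9,1.8,7],"twist":[0,0,0]},{"xyz":[-11,2.2,8],"twist":[0,0,0]},{"xyz":[-12,2.4,8],"twist":[0,0,0]}]' 0
python3 -c "
from cf import *
c=tongue(); flap();save(c,'s5.png',(180,90,400,300),2.8)
d=tongue('top'); save(d,'t5.png',(220,90,470,310),2.7)
T=dict(np.load('/tmp/top.npz'))
for nm,b,z in(('gauge',(400,230,450,305),.02),('tape',(230,180,290,240),.018),('mug',(255,95,325,160),.03)):
  for k in(T,d):
    x0,y0,x1,y1=b;P=cloud(k)[y0:y1,x0:x1].reshape(-1,3);P=P[(P[:,2]>z)&(P[:,2]<.1)];print(nm,np.percentile(P,[2,98],axis=0).round(3).tolist())
"
```

```text
t: 9.32
tcp_pos: [0.5619, 0.0065, 0.1174]
eef_rot: [-0.001, 0.098, 0.995, -0.0]
force: [0.5, 0.0, 0.5]
finger_gap: 0.0001
t: 9.73
tcp_pos: [0.442, 0.0309, 0.2004]
eef_rot: [0.003, 0.097, 0.995, 0.0]
force: [0.4, -0.2, 0.2]
finger_gap: 0.0008
scene yellow n 101
 x [0.0483 0.052  0.0593] z [0.0517 0.0539 0.0591] y [-0.043  0.042]
 black n 302 x [0.0268 0.0482] z [0.0543 0.0623]
TCP case -0.1234 0.0027 tipz 0.1845 F [ 0.7  0.2 -0.2] t 9.8333
scene strip -0.06 n 251 theta 0.022 line z at x=-.08 0.0504 xmax 0.0508
scene strip 0.04 n 310 theta 0.026 line z at x=-.08 0.05 xmax 0.0517
top yellow n 182
 x [0.0499 0.0538 0.0577] z [0.0494 0.0527 0.0554] y [-0.048  0.044]
 black n 556 x [0.0243 0.0492] z [0.0514 0.062 ]
gauge [[0.405, -0.193, 0.022], [0.521, -0.132, 0.032]]
gauge [[0.405, -0.193, 0.022], [0.521, -0.132, 0.032]]
tape [[0.541, 0.142, 0.019], [0.63, 0.233, 0.028]]
tape [[0.541, 0.142, 0.02], [0.63, 0.233, 0.028]]
mug [[0.718, 0.063, 0.032], [0.794, 0.167, 0.091]]
mug [[0.718, 0.063, 0.033], [0.794, 0.167, 0.091]]
```

View pics/s5.png

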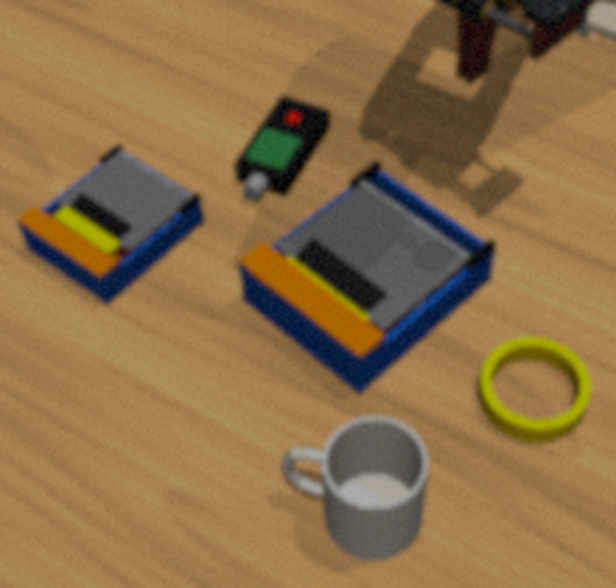

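The case is shut: the tongue shows only as a thin strip at (330,290), under the lip, with the step at (340,275). Flap angle is about 0.024 rad, the yellow starts at case x ≈ 0.050 as it should when home, and the gauge, tape and mug are unmoved.

```bash
python3 -c "
from station import *
print(finish_job())"
```

```text
the job is handed in; nothing more can be done
None
```

I shut the larger case and handed the job in at about 10 s. With closed fingertips I pushed the flap over from outside and pressed it flat at about 7–9 N. I then slid it towards the lip and pushed on the black step to the hard stop, where the force rose to about 11 N with no further motion.

After backing away, my last checks showed:
- **Flap:** it stayed shut at about 0.024 rad with nothing touching it.
- **Tongue:** the start of the yellow and the foot of the step are at case x ≈ 0.050 and 0.024–0.027 m. Fully home would be 0.050 and 0.026 m, and the measurement is good to about 1–2 mm.
- **Loose items:** the gauge, tape roll and mug measure the same positions as at the start, to within 1 mm.

Two things did not go cleanly:
- **Slide:** the first 15 mm or so was mostly carried by fingertip friction on the board, not by the step. I eased off once the tongue was under the lip and did the last few millimetres on the step itself.
- **Measuring:** the first top-view fit of the lip was cut short, so I used the scene-view fit. My angle estimates with the gripper in view near flat were unusable, so I went by force and tip height there.

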